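# Find the balanced rotor arm on the knife edge

## Robot

A 6-joint arm with a two-finger parallel gripper is mounted at the origin on the work surface; the furniture and walls round the work are solid. World frame = base frame: x ahead of the robot, y to its left, z up, the work surface at z = 0. Lengths are in m, angles in rad, forces in N, time in s.
With the tool pointing down it reaches from about 0.375 to 0.9 m from the base axis. Payload 3.1 kg.
Tool frame: the origin (TCP) lies midway between the tips of the shut fingers; the grasp point (between the pads) lies 19 mm behind it; z points along the fingers, y is the direction in which the jaws open and shut (so a half turn about z gives the same grasp; the last joint's range is limited). The gripper opens to 85 mm and grips with 20 to 120 N. Pads are 22 mm wide; open, the fingers measure 114 mm over their backs; the gripper's body (76 mm by 85 mm) begins 54 mm behind the grasp point. The pads swing forward as they close: fully open they stand 13 mm farther back than shut.
Start: joints at [0.959, 0.527, 1.433, -0, 1.181, -0.178], TCP at [0.263, 0.567, 0.231] pointing down, gripper open.
Joint ranges: [-3.08, 3.08], [-0.75, 2.2], [0.22, 2.44], [-1.43, 4.57], [0, 2.65], [-2.85, 2.85]. Speed limits (rad/s): [2.79, 2.79, 3.14, 3.14, 3.14, 3.14].

## Interface

Orientations are given as a unit quaternion [x, y, z, w].
In Python, from station import manip gives the robot as it stands. The module is installed in compiled form; this text tells all that it offers.
- The arm moves only by the tool drive_tool, never from a script. Its argument "deltas" is one flat list of numbers, 4 for each row, row after row: the shift along the tool's x, y, z in cm, then the turn about the tool's z in degrees. A call has 1 to 12 rows; each row is the pose to reach, as a shift and turn from the pose measured when the call began, along the tool's axes at that moment; what a row does not reach only later rows make up. A row lasts 1/10 s, in which the tool goes at most 50 mm and 8.59 degrees, less where a joint would pass 70% of its speed; a pose out of reach is approached as far as the arm can. A call with a gripper value outside its range is refused whole. "hand" is the finger opening in cm, from 0 to 8.54, set as the call begins (left out, the last holds). The fingers move at their own pace and stop on an object; "squeeze" is the grip in N (left out, the last holds). Time passes only in rows, so rows that repeat a pose let the fingers close. It gives the time, the measured TCP pose, the force and the opening at its end, in the units of the state.
- manip.sense(): the state, without advancing time (a new reading comes with each control period).
- manip.snapshot(name): name is "side" or "top"; returns a dict with "frame" (420x560x3 uint8, red, green, blue), "depth" (420x560 float32, m along the optical axis (not along the pixel's ray), 0 where there is no reading), "fx", "fy", "cx", "cy" (pixels), "R" (3x3) and "t" (3): a world point X has camera coordinates R X + t. Camera axes: x right, y down, z forward; pixel columns grow to the right and rows downward; lengths in m; the calibration is good to about 2 mm. A picture is of the moment at which its call begins.
- manip.sign_off(): hands the job in, once; it reports no verdict.
The state is a dict: "t": time; "q": joint angles; "qd": joint speeds; "tau": joint torques, N m; "tcp_pos": TCP position; "tool_rot": TCP orientation; "force": force on the tool from outside, world axes, zero at the start; "ft_torque": the same for the moment, N m; "finger_gap": opening from 0.0 (shut) to 1.0 (fully open).
Only numpy, scipy, OpenCV 4.12 (cv2) and the standard library are available. Lean on these libraries where they do the work, as an engineer would, in place of code of your own. Each camera call takes 0.05 s, during which the arm holds its last target.

## Task

One of the two centrifuge rotor arms on the blue mat is unevenly loaded. Find out which by hanging them by the notch on the knife edge of the balance stand, without leaning hard on it: leave the arm that stays level hanging free and still on the edge, and stand the lopsided one upright on the floor of the red reject tray. Leave the lead pots where they are.

Things in the scene. Friction and masses are not known exactly. Their poses are not given: they have to be found in the camera images.
- stand: knife-edge balance stand, fixed: base 32 (x) x 60 (y) x 8 high, upright steel blade along its own y, edge 53 above the worktop, 3 thick, edge rounded 1.5 mm. Keeper plates at its ends (18 either side of the middle) rise 4 above it. A rotor arm hung on it lies along the stand's x, either way round. Origin: centre of the underside
- knife_edge (a point): middle of the knife edge, its crest; axes as the stand's. An even arm hung on it stays level and steady (its centre of mass lies under the notch, about 18 below the apex). An uneven arm's lies about 12 to the side: it tips over the edge until its heavier bucket rests on the worktop, at about 0.18 rad, and stays there
- mat: blue parking mat, fixed, 126 (x) x 106 (y) x 4; origin: centre of the underside
- reject_tray: open red tray, fixed, 152 (x) x 90 (y) outside, walls 4 thick and 22 high, floor 4 thick, so 144x82 inside: one arm fits, along x. Origin: centre of the underside. Tray and mat may change sides
- rotor_a: centrifuge rotor arm (two look alike), 0.19 to 0.25 kg: aluminium beam 112 long (own x) x 20 wide, z 35 to 54; closed white bucket 24x24 under each end, centred 44 from the middle. Black grip fin on the middle, 28 along x, 12 thick (y), z 54 to 90: grip it across its thickness. V notch under the middle (point notch_a). Origin: middle, level with the bucket undersides; z up
- rotor_b: rotor arm just like rotor_a outside. At the start both stand on their buckets on the blue mat, side by side, 60 to 76 apart, with the mat's yaw. The sealed loads cannot be seen: one arm has equal loads in both buckets; in the other, one bucket is 50 to 75 g heavier. Which is which is random, unrelated to name and place
- notch_a (a point): apex of rotor_a's V notch, 44 above the arm's origin, axes as the arm's. The notch runs across the beam (along y), 9 deep, 18 wide at its mouth
- notch_b (a point): apex of the V notch of rotor_b, 44 above its origin, axes as the arm's
- pot_blue: blue lead vial pot, 42 dia x 78, behind a fixed upright steel plate (83 wide along y, 130 high, at x = 0.51, y = 0). Ahead on the left stands the fixed grey lead-glass shield, whose head leans out overhead: from x = 0.54 on, y = 0.03 to 0.29, heights 0.25 to 0.49; lead the robot round it; bystander, origin at the centre of its underside
- pot_grey: dark grey lead vial pot, 46 dia x 84; bystander, origin at the centre of its underside
Mind the look-alikes: they are no part of the job. Leave any green look-alike of the stand alone.

How it is judged:
At the end, for the whole second after the job is handed in: One arm hangs free on the knife edge, its notch within 12 mm of the middle of the edge, within 0.1 rad of level and still; the other stands in the red tray, its origin inside the walls and within 8 mm of the floor, upright within 0.12 rad, at rest ((((distance between notch_a and knife_edge below 0.012 m and angle between rotor_a's own z axis and vertical below 0.1 rad and linear speed of rotor_a below 0.03 m/s and angular speed of rotor_a below 0.3 rad/s) and (x of rotor_b in the frame of reject_tray between -0.072 and 0.072 m and y of rotor_b in the frame of reject_tray between -0.041 and 0.041 m and z of rotor_b in the frame of reject_tray below 0.012 m and angle between rotor_b's own z axis and vertical below 0.12 rad and linear speed of rotor_b below 0.03 m/s)) or ((distance between notch_b and knife_edge below 0.012 m and angle between rotor_b's own z axis and vertical below 0.1 rad and linear speed of rotor_b below 0.03 m/s and angular speed of rotor_b below 0.3 rad/s) and (x of rotor_a in the frame of reject_tray between -0.072 and 0.072 m and y of rotor_a in the frame of reject_tray between -0.041 and 0.041 m and z of rotor_a in the frame of reject_tray below 0.012 m and angle between rotor_a's own z axis and vertical below 0.12 rad and linear speed of rotor_a below 0.03 m/s)))); the robot touches nothing.
It fails at once if a bystander (lead pot) is shoved more than 3 cm (distance of any of pot_blue, pot_grey from where it was at the start of the episode above 0.03 m).
It fails at once if an arm or the fingers bear on the knife-edge stand with more than 100 N of contact force (contact force between any of rotor_a, rotor_b, the fingers and stand above 100 N).
It also fails if it takes over 67 s, if anything falls off the work surface, if the arm or the gripper's body presses on something with over 40 N, if the wrist force passes 120 N, or if a joint passes its speed limit or range.

## Working session

There is one attempt and no reset: what is moved stays moved. The work goes in short steps, Python scripts to look and compute and a tool call to move; the robot and the scene stay as the last step left them, time stands still between calls to the robot, and variables do not carry over. Pictures are saved under pics/ and viewed, and the job is handed in when it is done.

Besides the shell and the picture viewer there is one more tool, called in YAML: its name, and indented under it one key for each argument. drive_tool: Moves the arm, as the interface text tells. Its arguments: {"type":"object","properties":{"deltas":{"type":"array"},"hand":{"type":"number"},"squeeze":{"type":"number"}},"required":["deltas"]}

```bash
mkdir -p pics; cat > h.py <<'E'
import numpy as np, cv2
from station import manip
def snap(n):
    s=manip.snapshot(n); np.savez('last_'+n+'.npz',**s); return s
def save(s,name): cv2.imwrite('pics/'+name+'.png',s['frame'][:,:,::-1])
def cloud(s):
    h,w=s['depth'].shape; v,u=np.mgrid[0:h,0:w]; d=s['depth']
    P=np.stack([(u-s['cx'])/s['fx']*d,(v-s['cy'])/s['fy']*d,d],-1)
    return (P-s['t'])@s['R']   # R^T (P-t)
def ray(s,u,v,z):
    c=-s['R'].T@s['t']; d=s['R'].T@np.array([(u-s['cx'])/s['fx'],(v-s['cy'])/s['fy'],1]); k=(z-c[2])/d[2]; return c+k*d
E
python3 - <<'E'
from h import *
for n in('top','side'):
    s=snap(n); save(s,n+'0'); print(n,s['fx'],-s['R'].T@s['t'],s['R'])
print(manip.sense())
E
```

```text
top 544.5168495474745 [0.40667413 0.00117249 1.08120693] [[-0.01590725 -0.99977189  0.01425261]
 [-0.99767189  0.0149252  -0.06654357]
 [ 0.06631567 -0.01527796 -0.99768172]]
side 422.1045958567545 [-0.06329005 -0.07678144  0.83655949] [[ 0.14938003 -0.98877683 -0.0024483 ]
 [-0.81037551 -0.12100846 -0.57327871]
 [ 0.56654844  0.08762044 -0.81935678]]
{'t': 0.1, 'q': array([ 9.58508601e-01,  5.28365377e-01,  1.43379247e+00, -1.12793848e-05,
        1.18140222e+00, -1.78485155e-01]), 'qd': array([ 0.00066225, -0.00175969, -0.0040886 ,  0.00046085, -0.00073612,
       -0.00195398]), 'tau': array([ 7.30893498e-05, -4.43298590e+01, -1.78587288e+01, -1.75122377e-04,
        3.88794710e-03,  1.30639452e-05]), 'tcp_pos': array([0.26228871, 0.56658037, 0.23043046]), 'tool_rot': array([ 2.15202352e-01,  9.76568984e-01, -9.09821613e-04, -3.74076755e-04]), 'force': array([-0.38144194, -0.30532061,  0.03154693]), 'ft_torque': array([ 0.03748866, -0.01730704, -0.02396232]), 'finger_gap': 1.0051858095822663}
```

View pics/top0.png

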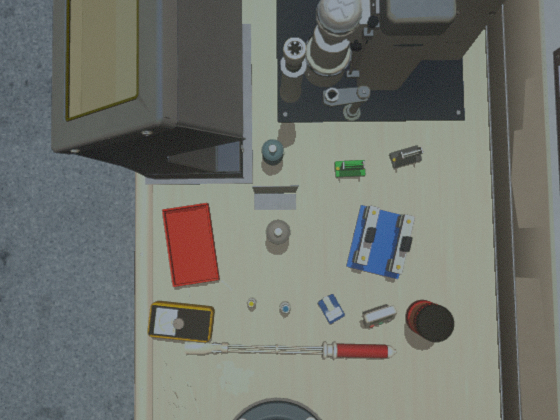

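View pics/side0.png

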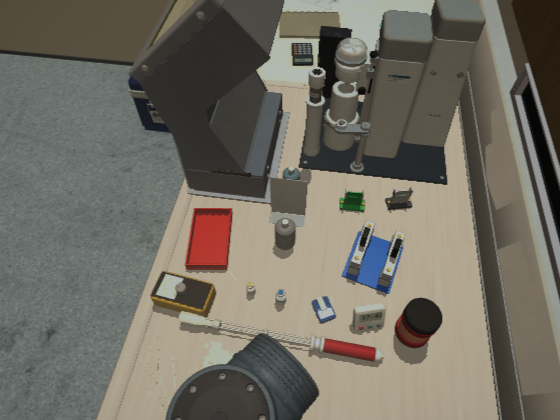

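```bash
python3 - <<'E'
from h import *
s=np.load('last_top.npz'); f=s['frame'][:,:,::-1]
a=cv2.resize(f[130:290,320:440],None,fx=4,fy=4,interpolation=cv2.INTER_CUBIC)[:600]
s2=np.load('last_side.npz'); b=cv2.resize(s2['frame'][170:300,330:420,::-1],None,fx=3.5,fy=3.5,interpolation=cv2.INTER_CUBIC)
o=np.zeros((600,800,3),np.uint8); o[:a.shape[0],:a.shape[1]]=a; o[:b.shape[0],485:485+b.shape[1]]=b
cv2.imwrite('pics/crop0.png',o)
P=cloud(s)
for (u,v) in [(350,168),(405,155),(371,235),(405,243),(372,215),(190,245),(380,262)]:print(u,v,P[v,u].round(3))
E
```

```text
350 168 [ 0.551 -0.152  0.034]
405 155 [ 0.572 -0.256  0.053]
371 235 [ 0.42  -0.179  0.093]
405 243 [ 0.404 -0.241  0.093]
372 215 [ 0.458 -0.188  0.058]
190 245 [0.407 0.163 0.003]
380 262 [ 0.367 -0.212  0.004]
```

View pics/crop0.png

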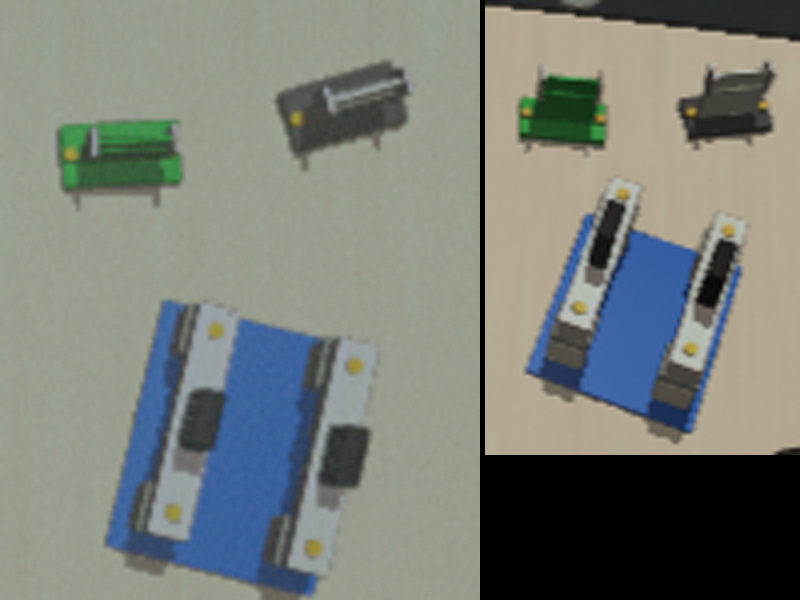

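```bash
cat >> h.py <<'E'
def rect(pts):
    r=cv2.minAreaRect((pts[:,:2]*1000).astype(np.float32)); bx=cv2.boxPoints(r)/1000
    e1=bx[1]-bx[0]; e2=bx[2]-bx[1]; 
    if np.linalg.norm(e1)<np.linalg.norm(e2): e1,e2=e2,e1
    return np.array(r[0])/1000, np.linalg.norm(e1),np.linalg.norm(e2), np.degrees(np.arctan2(e1[1],e1[0]))%180
E
python3 - <<'E'
from h import *
s=np.load('last_top.npz'); P=cloud(s); f=s['frame'].astype(int); hsv=cv2.cvtColor(s['frame'],cv2.COLOR_RGB2HSV)
def reg(u0,u1,v0,v1): m=np.zeros(P.shape[:2],bool); m[v0:v1,u0:u1]=1; return m
Z=P[...,2]
for nm,m in [('finL',reg(355,390,215,255)&(Z>.088)),('finR',reg(390,420,220,265)&(Z>.088)),
 ('beamL',reg(340,392,195,290)&(Z>.05)&(Z<.075)),('beamR',reg(388,430,195,290)&(Z>.05)&(Z<.075)),
 ('mat',reg(330,430,190,290)&(hsv[...,0]>100)&(hsv[...,0]<125)&(hsv[...,1]>120)),
 ('stand crest',reg(380,430,135,180)&(Z>.047)),('stand base',reg(380,430,135,180)&(Z>.005)&(Z<.012)),
 ('traytop',reg(150,230,190,300)&(Z>.018)&(Z<.027)),('tray red',reg(150,230,190,300)&(hsv[...,1]>150)&((hsv[...,0]<8)|(hsv[...,0]>172)))]:
    p=P[m]; c,a,b,y=rect(p); print(nm,len(p),c.round(4),'z',np.median(p[:,2]).round(4),'mean',p.mean(0).round(4),'size',a.round(4),b.round(4),'yaw',y.round(1))
# obstacles near the stand
m=(P[...,0]<.70)&(P[...,0]>.45)&(P[...,1]<0)&(P[...,1]>-.45)&(Z>.06)
for x in np.arange(.6,.7,.02):
  for y in np.arange(-.44,-.04,.04):
    k=m&(abs(P[...,0]-x)<.01)&(abs(P[...,1]-y)<.02)
    print('%.2f'%(Z[k].max() if k.any() else 0),end=' ')
  print()
v,u=np.nonzero(reg(380,430,135,180)&(Z>.047))
for a,b in zip(u,v): print(a,b,P[b,a].round(4),s['frame'][b,a])
E
```

```text
finL 110 [ 0.4204 -0.0929] z 0.0936 mean [ 0.4199 -0.1726  0.1295] size 0.1881 0.0273 yaw 90.0
finR 112 [ 0.4038 -0.1267] z 0.0933 mean [ 0.403  -0.2356  0.1285] size 0.2558 0.0272 yaw 89.7
beamL 556 [ 0.4143 -0.2027] z 0.0578 mean [ 0.4195 -0.1784  0.058 ] size 0.1113 0.0688 yaw 165.6
beamR 575 [ 0.4027 -0.2445] z 0.0582 mean [ 0.402  -0.2431  0.0582] size 0.1118 0.0216 yaw 165.4
mat 1707 [ 0.4274 -0.1368] z 0.0041 mean [ 0.4047 -0.207   0.0085] size 0.2561 0.1239 yaw 75.1
stand crest 84 [ 0.5024 -0.1401] z 0.0537 mean [ 0.5623 -0.2453  0.1389] size 0.3405 0.0234 yaw 120.2
stand base 300 [ 0.5737 -0.2767] z 0.008 mean [ 0.5746 -0.2658  0.008 ] size 0.081 0.0419 yaw 105.5
traytop 500 [0.4081 0.1608] z 0.0212 mean [0.407  0.1607 0.0213] size 0.152 0.0908 yaw 7.9
tray red 3490 [0.416  0.1042] z 0.0039 mean [0.4077 0.1607 0.0107] size 0.2014 0.1507 yaw 98.0
0.28 0.26 0.00 0.00 0.00 0.00 0.00 0.00 0.00 0.00 
0.28 0.26 0.00 0.00 0.00 0.00 0.00 0.00 0.00 0.00 
0.28 0.26 0.00 0.00 0.00 0.00 0.00 0.15 0.17 0.17 
0.28 0.26 0.00 0.00 0.00 0.00 0.00 0.17 0.17 0.17 
0.29 0.26 0.00 0.00 0.00 0.00
[... 3251 characters left out ...]
1 116 109]
405 155 [ 0.5717 -0.2557  0.0529] [ 95 101  94]
400 156 [ 0.5708 -0.2474  0.0473] [66 68 60]
401 156 [ 0.5697 -0.2477  0.054 ] [74 77 74]
402 156 [ 0.5685 -0.2478  0.0613] [140 147 145]
400 157 [ 0.5689 -0.2474  0.0471] [68 72 66]
401 157 [ 0.5681 -0.248   0.0522] [72 72 68]
402 157 [ 0.5673 -0.2488  0.057 ] [124 121 118]
403 157 [ 0.5673 -0.2508  0.0566] [133 131 128]
394 158 [0.4067 0.0012 1.0812] [136 130  71]
401 158 [ 0.5668 -0.249   0.0481] [68 66 61]
402 158 [ 0.5656 -0.249   0.0558] [84 81 78]
403 158 [ 0.5652 -0.2503  0.0582] [100  97  94]
401 159 [ 0.565  -0.2491  0.0472] [69 68 63]
419 172 [0.4067 0.0012 1.0812] [153 159 143]
405 179 [0.4067 0.0012 1.0812] [151 159 146]
```

```bash
cat >> h.py <<'E'
def reg(s,u0,u1,v0,v1): m=np.zeros(s['depth'].shape,bool); m[v0:v1,u0:u1]=1; return m&(s['depth']>0.1)
def rayp(s,m,z): 
    v,u=np.nonzero(m); return np.array([ray(s,a,b,z) for a,b in zip(u,v)])
def show(nm,p): 
    c,a,b,y=rect(p); print(nm,len(p),c.round(4),'mean',p.mean(0).round(4),'size',a.round(4),b.round(4),'yaw',y.round(1))
E
python3 - <<'E'
from h import *
s=np.load('last_top.npz'); P=cloud(s); Z=P[...,2]; hsv=cv2.cvtColor(s['frame'],cv2.COLOR_RGB2HSV)
g=s['frame'].mean(2)
show('finL',rayp(s,reg(s,355,390,215,255)&(Z>.088)&(Z<.11),.094))
show('finR',rayp(s,reg(s,390,420,220,265)&(Z>.088)&(Z<.11),.094))
bl=reg(s,340,388,195,290)&(Z>.05)&(Z<.075); show('beamL',rayp(s,bl,.058))
bl=reg(s,385,430,195,290)&(Z>.05)&(Z<.075)
n,l,st,ce=cv2.connectedComponentsWithStats((reg(s,340,430,195,290)&(Z>.05)).astype(np.uint8))
for i in range(1,n):
    if st[i,4]>50: show('comp',rayp(s,l==i,.058))
m=reg(s,330,430,190,290)&(hsv[...,0]>100)&(hsv[...,0]<125)&(hsv[...,1]>120)&(Z<.012); show('mat',rayp(s,m,.004))
m=reg(s,396,424,143,162)&(Z>.005)&(Z<.09)
show('stand>5mm',P[m]); show('base',P[reg(s,380,430,135,180)&(Z>.004)&(Z<.012)])
m=reg(s,380,430,135,180)&(g>115)&(Z>.047)&(Z<.09); p=rayp(s,m,.053); show('crest',p)
q=p[(np.abs(p[:,1]+.266)<.012)]; k=np.polyfit(q[:,1],q[:,0],1); print('line yaw',np.degrees(np.arctan2(1,k[0])),'x at y=-.266',np.polyval(k,-.266))
E
```

```text
finL 106 [ 0.4202 -0.1789] mean [ 0.4204 -0.1791  0.094 ] size 0.0278 0.0128 yaw 164.4
finR 108 [ 0.4028 -0.2442] mean [ 0.4028 -0.2442  0.094 ] size 0.0278 0.0128 yaw 165.6
beamL 552 [ 0.4203 -0.1788] mean [ 0.42   -0.1781  0.058 ] size 0.1111 0.0213 yaw 165.3
comp 676 [ 0.42 -0.18] mean [ 0.4201 -0.1793  0.058 ] size 0.1111 0.0235 yaw 164.9
comp 710 [ 0.4021 -0.2461] mean [ 0.4021 -0.2447  0.058 ] size 0.1117 0.0269 yaw 164.1
mat 1700 [ 0.4077 -0.2103] mean [ 0.4047 -0.2079  0.004 ] size 0.1239 0.1029 yaw 165.8
stand>5mm 342 [ 0.5776 -0.2709] mean [ 0.5776 -0.271   0.0248] size 0.0503 0.0313 yaw 105.5
base 349 [ 0.5766 -0.2687] mean [ 0.5747 -0.2663  0.0075] size 0.0939 0.0868 yaw 89.3
crest 39 [ 0.5783 -0.2685] mean [ 0.5775 -0.2685  0.053 ] size 0.0413 0.0121 yaw 104.0
line yaw 105.19596902314917 x at y=-.266 0.5762933958752007
```

```bash
cat >> h.py <<'E'
from scipy.spatial.transform import Rotation as Ro
def plan(tgt,tooly_deg,st=None):
    st=st or manip.sense(); R=Ro.from_quat(st['tool_rot']).as_matrix()
    d=R.T@(np.array(tgt)-st['tcp_pos'])*100
    cur=np.degrees(np.arctan2(R[1,1],R[0,1])); turn=-((tooly_deg-cur+180)%360-180)
    print('delta cm',d.round(2),'turn',round(turn,2),'cur tooly',round(cur,2),'tilt z',R[:,2].round(4))
E
python3 - <<'E'
from h import *
for n,r in(('top',(396,425,143,162)),('side',(380,418,180,212))):
    s=np.load('last_%s.npz'%n); P=cloud(s); Z=P[...,2]
    p=P[reg(s,*r)&(Z>.045)&(Z<.07)]; show(n+' upper',p)
    e=np.array([-.262,.965]); t=(p[:,:2]-[.577,-.2685])@e; n_=(p[:,:2]-[.577,-.2685])@[.965,.262]
    print('along',np.percentile(t,[2,98]),t.min(),t.max(),'across med',np.median(n_[abs(t)<.012]),np.ptp(n_))
    q=p[p[:,2]>.0555]; tq=(q[:,:2]-[.577,-.2685])@e; print(len(q),'keepers',tq[tq<0].mean(),tq[tq>0].mean())
for t in [((.40,.20,.24),65.1),((.42,-.179,.20),75.3),((.42,-.179,.062),75.3)]: plan(*t)
E
```

```text
top upper 81 [ 0.5766 -0.2676] mean [ 0.5763 -0.2673  0.0529] size 0.0435 0.0136 yaw 105.1
along [-0.01996989  0.02255272] -0.020839189172535466 0.02267773333656048 across med -0.00024305983047583015 0.013613938924518895
21 keepers -0.015085494384787623 0.0194568574187751
side upper 72 [ 0.5771 -0.2631] mean [ 0.5764 -0.2633  0.0512] size 0.0431 0.0164 yaw 104.0
along [-0.0153861   0.02613583] -0.016255862997805386 0.02695729740543825 across med 0.0014329133637253212 0.01640522246786666
14 keepers -0.013950113743614514 0.024035534370746386
delta cm [-27.9  -27.48  -0.91] turn 0.05 cur tooly 65.15 tilt z [-0.0011 -0.0016 -1.    ]
delta cm [-45.65 -61.02   3.15] turn -10.15 cur tooly 65.15 tilt z [-0.0011 -0.0016 -1.    ]
delta cm [-45.65 -60.99  16.95] turn -10.15 cur tooly 65.15 tilt z [-0.0011 -0.0016 -1.    ]
```

drive_tool:
  deltas: [-4, -4, 0, 0, -8, -8, 0, 0, -12, -12, 0, 0, -16, -16, 0, 0, -19, -19, 0, 0, -22.5, -22.5, 0, 0, -25.5, -25, 0, 0, -28, -27.5, 0, 0, -31, -33, 0, -2, -34, -37, 0, -4]
  hand: 4.5
  squeeze: 40

```text
t: 1.1
tcp_pos: [0.4124, 0.0986, 0.2308]
tool_rot: [0.18, 0.984, -0.001, -0.001]
force: [1.0, 0.2, -0.6]
finger_gap: 0.527
```

```bash
python3 - <<'E'
from h import *
st=manip.sense(); print(st['t'],st['tcp_pos'],np.degrees(st['q']).round(),st['finger_gap'],st['force'])
plan((.42,-.179,.18),75.2)
s=snap('side'); P=cloud(s); save(s,'side1')
s=np.load('last_side.npz');P=cloud(s);Z=P[...,2]
for nm,r in(('R',(380,410,228,270)),('L',(350,380,215,255))): show('fin'+nm,P[reg(s,*r)&(Z>.088)&(Z<.11)])
E
```

```text
1.1 [0.4123596  0.09855376 0.23079985] [ -2.  15. 109.  -0.  56. -71.] 0.5271780908344963 [ 1.04331821  0.23818216 -0.64690636]
delta cm [-10.55 -25.67   5.12] turn -5.94 cur tooly 69.26 tilt z [-0.0022 -0.0015 -1.    ]
finR 80 [ 0.4027 -0.241 ] mean [ 0.4013 -0.2406  0.0934] size 0.0286 0.0119 yaw 165.2
finL 73 [ 0.4203 -0.1755] mean [ 0.4195 -0.1755  0.0933] size 0.0285 0.0122 yaw 164.1
```

drive_tool:
  deltas: [-2, -4.5, 0, -1, -4, -9, 0, -2, -6, -13.5, 0, -3, -8, -18, 0, -4, -9.5, -22, 2, -5, -10.5, -25.5, 5, -6, -10.5, -25.5, 5, -6]

```text
t: 1.85
tcp_pos: [0.4207, -0.1882, 0.18]
tool_rot: [0.134, 0.991, -0.003, -0.001]
force: [-0.8, 1.0, -0.0]
finger_gap: 0.527
```

```bash
python3 - <<'E'
from h import *
s=snap('side'); save(s,'side2'); s=snap('top'); save(s,'top2'); print(manip.sense()['tcp_pos'])
plan((.4203,-.1775,.063),75.2)
E
```

```text
[ 0.42084299 -0.18452364  0.18190216]
delta cm [ 0.22  0.72 11.89] turn -0.39 cur tooly 74.81 tilt z [-0.0024 -0.0046 -1.    ]
```

View pics/side2.png

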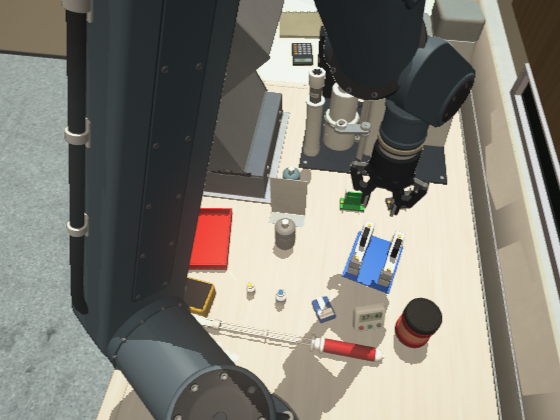

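drive_tool:
  deltas: [0.2, 0.7, 2, -0.4, 0.2, 0.7, 5, -0.4, 0.2, 0.7, 7.5, -0.4, 0.2, 0.7, 7.5, -0.4]

```text
t: 2.35
tcp_pos: [0.4193, -0.1748, 0.1055]
tool_rot: [0.128, 0.992, -0.001, -0.003]
force: [-1.6, 0.8, -0.1]
finger_gap: 0.529
```

```bash
python3 - <<'E'
from h import *
s=manip.sense();print(s['tcp_pos'],s['force'],s['ft_torque'])
plan((.4203,-.1775,.063),75.2)
E
```

```text
[ 0.41926673 -0.17479549  0.10552106] [-1.62895262  0.79531569 -0.08979807] [-0.01000122  0.04053448  0.01634656]
delta cm [-0.2  -0.22  4.25] turn 0.13 cur tooly 75.33 tilt z [-0.0068 -0.001  -1.    ]
```

drive_tool:
  deltas: [-0.2, -0.2, 1.5, 0, -0.2, -0.2, 3, 0, -0.2, -0.2, 4.2, 0, -0.2, -0.2, 4.2, 0, -0.2, -0.2, 4.2, 0]

```text
t: 2.85
tcp_pos: [0.4211, -0.1769, 0.0647]
tool_rot: [0.127, 0.992, -0.001, -0.003]
force: [0.5, 0.4, 0.7]
finger_gap: 0.523
```

```bash
python3 - <<'E'
from h import *
s=manip.sense();print(s['tcp_pos'],s['force'],s['ft_torque'])
plan((.4203,-.1775,.063),75.2)
for n in('side','top'):
    s=snap(n); r=(320,440,180,300); save(dict(frame=cv2.resize(s['frame'][r[2]:r[3],r[0]:r[1]],None,fx=4,fy=4)),n+'3')
E
```

```text
[ 0.42114895 -0.17690562  0.06474549] [0.5410219  0.38327263 0.66308456] [-0.01044533  0.02011533 -0.00626224]
delta cm [ 0.07 -0.08  0.18] turn 0.2 cur tooly 75.4 tilt z [-0.0055 -0.002  -1.    ]
```

View pics/side3.png

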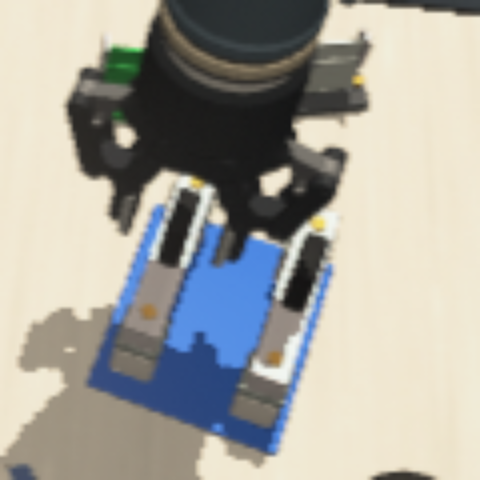

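View pics/top3.png

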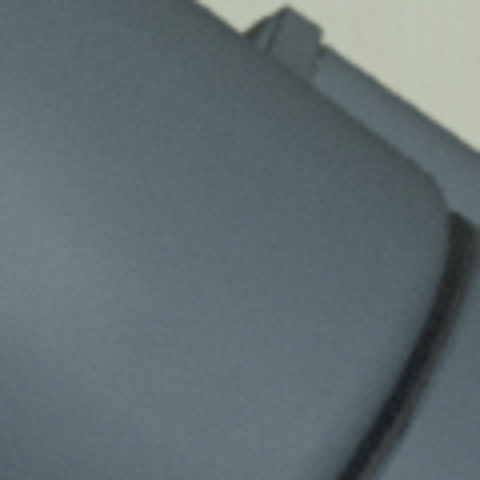

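drive_tool:
  deltas: [0, 0, 0.1, 0, 0, 0, 0.1, 0, 0, 0, 0.1, 0, 0, 0, 0.1, 0, 0, 0, 0.1, 0, 0, 0, 0.1, 0]
  hand: 0.6
  squeeze: 50

```text
t: 3.55
tcp_pos: [0.4215, -0.1776, 0.0644]
tool_rot: [0.127, 0.992, -0.002, -0.002]
force: [-0.3, 0.3, 7.5]
finger_gap: 0.133
```

```bash
python3 - <<'E'
from h import *
s=manip.sense();print(s['tcp_pos'],s['force'],s['ft_torque'],s['finger_gap'])
E
```

```text
[ 0.42146505 -0.17759183  0.06439775] [-0.32087923  0.30918744  7.45683731] [ 0.11075502  0.01311977 -0.00289932] 0.133385560998997
```

drive_tool:
  deltas: [0, 0, -1.5, 0, 0, 0, -4, 0, 0, 0, -6.5, 0, 0, 0, -8.5, 0, 0, 0, -8.5, 0, 0, 0, -8.5, 0]

```text
t: 4.15
tcp_pos: [0.4214, -0.1771, 0.1491]
tool_rot: [0.128, 0.992, -0.002, -0.002]
force: [0.0, 0.2, -2.9]
finger_gap: 0.132
```

```bash
python3 - <<'E'
from h import *
for i in range(2):
    s=manip.sense();print(s['tcp_pos'],s['force'],s['ft_torque'],s['finger_gap']); sn=snap('side')
r=(320,440,120,270); save(dict(frame=cv2.resize(sn['frame'][r[2]:r[3],r[0]:r[1]],None,fx=4,fy=4)),'side4')
plan((.5763,-.266,.155),105.2)
E
```

```text
[ 0.42144474 -0.17712522  0.14906348] [ 0.01972472  0.21526553 -2.86664318] [ 0.04231369 -0.02075949 -0.00695969] 0.1318157997552137
[ 0.42102491 -0.17681158  0.14851143] [-1.27125313  0.46331802 -1.94627991] [0.03913856 0.06619253 0.01040664] 0.13006634954676338
delta cm [-17.29  -4.71  -0.76] turn -29.86 cur tooly 75.34 tilt z [-0.0063 -0.0013 -1.    ]
```

View pics/side4.png

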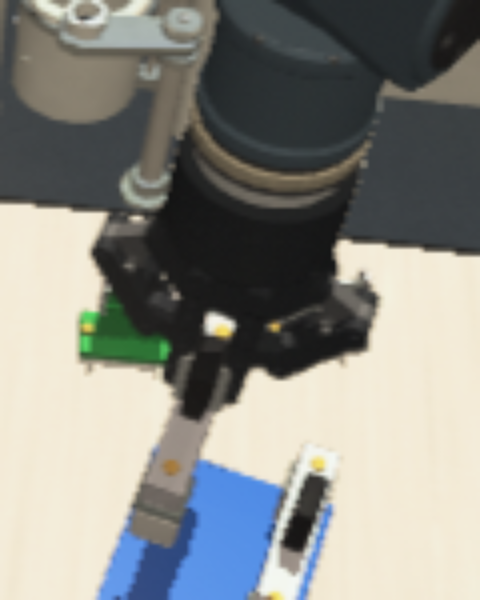

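drive_tool:
  deltas: [-2, -0.5, -0.5, -4, -5, -1.4, -0.7, -9, -8, -2.2, -0.7, -15, -11, -3, -0.7, -20, -14, -3.8, -0.7, -25, -16, -4.4, -0.7, -28, -17.3, -4.7, -0.7, -30, -17.3, -4.7, -0.7, -30, -17.3, -4.7, -0.7, -30, -17.3, -4.7, -0.7, -30]

```text
t: 5.25
tcp_pos: [0.5748, -0.2649, 0.1532]
tool_rot: [-0.133, 0.991, 0.001, -0.005]
force: [1.1, -0.2, -2.8]
finger_gap: 0.131
```

```bash
python3 - <<'E'
from h import *
sn=snap('side'); snap('top')
s=manip.sense();print(s['tcp_pos'],s['force'],s['ft_torque'],s['finger_gap'])
r=(330,450,80,230); save(dict(frame=cv2.resize(sn['frame'][r[2]:r[3],r[0]:r[1]],None,fx=4,fy=4)),'side5')
plan((.578,-.2655,.075),105.2)
E
```

```text
[ 0.57536724 -0.26522671  0.15398772] [ 0.0412592  -0.17036445 -2.22436248] [ 0.00931152 -0.02269852  0.01223982] 0.12688133247724614
delta cm [-0.31 -0.11  7.9 ] turn 0.13 cur tooly 105.33 tilt z [-7.8e-03 -3.0e-04 -1.0e+00]
```

View pics/side5.png

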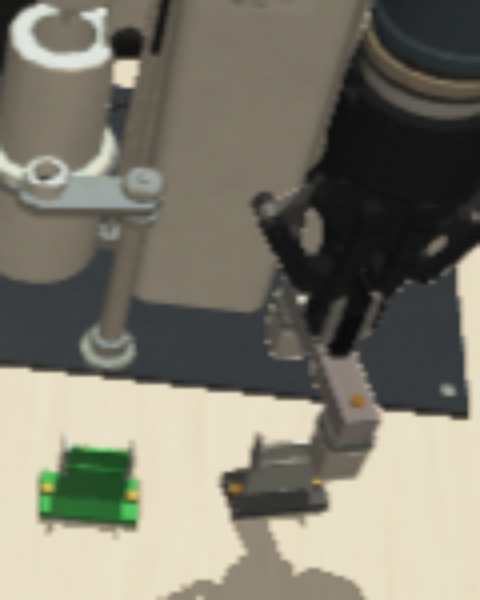

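drive_tool:
  deltas: [-0.3, -0.1, 2, 0, -0.3, -0.1, 4.5, 0, -0.3, -0.1, 6, 0, -0.3, -0.1, 6.5, 0, -0.3, -0.1, 6.5, 0, -0.3, -0.1, 6.5, 0]

```text
t: 5.95
tcp_pos: [0.5786, -0.2658, 0.0898]
tool_rot: [-0.133, 0.991, -0.0, -0.003]
force: [0.5, 0.4, -1.9]
finger_gap: 0.132
```

```bash
python3 - <<'E'
from h import *
sn=snap('side')
s=manip.sense();print(s['tcp_pos'],s['force'],s['ft_torque'],s['finger_gap'])
r=(350,450,130,230); save(dict(frame=cv2.resize(sn['frame'][r[2]:r[3],r[0]:r[1]],None,fx=6,fy=6,interpolation=cv2.INTER_CUBIC)),'side6')
plan((.578,-.2655,.0715),105.2)
E
```

```text
[ 0.57875142 -0.26596165  0.09005413] [-1.16144802  0.51553648 -2.18709051] [ 0.03350998  0.01566196 -0.00883949] 0.13205170564584232
delta cm [0.05 0.06 1.86] turn 0.12 cur tooly 105.32 tilt z [-0.0059 -0.0016 -1.    ]
```

View pics/side6.png

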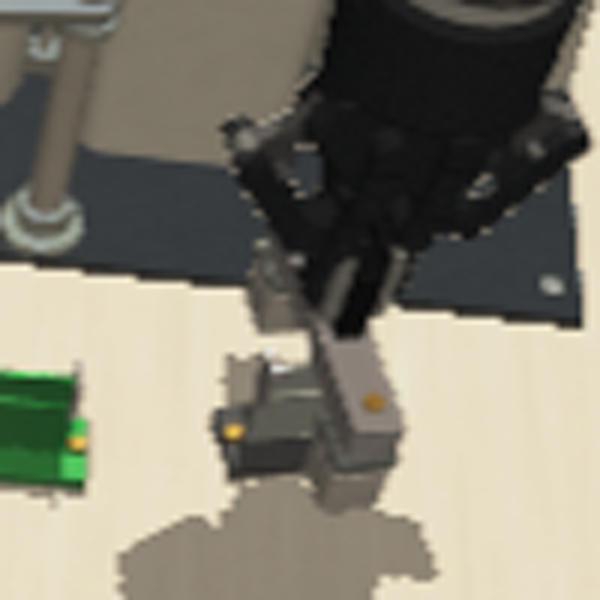

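```bash
python3 - <<'E'
from h import *
s=np.load('last_side.npz'); P=cloud(s); Z=P[...,2]
m=reg(s,395,420,180,205)&(Z>.055)&(Z<.085); p=P[m]
e=np.array([-.262,.965]); ex=np.array([.965,.262]); c=np.array([.5769,-.2658])
print(np.percentile(Z[m],[5,50,95]))
q=p[p[:,2]>.072]
t=(q[:,:2]-c)@e; x=(q[:,:2]-c)@ex; print(len(q),'along blade',np.percentile(t,[3,97]),'x',np.percentile(x,[3,97]))
show('b',q)
for (u,v) in [(412,197),(405,192),(408,190)]: print(P[v,u])
# project helper
def pr(X): Y=s['R']@np.array(X)+s['t']; return (s['fx']*Y[0]/Y[2]+s['cx'],s['fy']*Y[1]/Y[2]+s['cy'])
print(pr([.5769,-.2658,.053]))
E
```

```text
[0.06344056 0.0815656  0.08458456]
188 along blade [-0.00754438  0.01229287] x [-0.05428382  0.00428099]
b 188 [ 0.5561 -0.2689] mean [ 0.5454 -0.2695  0.0811] size 0.0704 0.0215 yaw 15.4
[ 0.53511696 -0.27659965  0.08485672]
[ 0.54860885 -0.2619469   0.08286573]
[ 0.55473567 -0.26852462  0.08362072]
(np.float64(403.4631064940168), np.float64(190.46837229360074))
```

drive_tool:
  deltas: [0, 0, 0.7, 0, 0, 0, 1.2, 0, 0, 0, 1.5, 0, 0, 0, 1.7, 0, 0, 0, 1.8, 0, 0, 0, 1.85, 0, 0, 0, 1.85, 0]

```text
t: 6.7
tcp_pos: [0.5787, -0.266, 0.0715]
tool_rot: [-0.133, 0.991, -0.0, -0.003]
force: [0.5, 0.8, -1.8]
finger_gap: 0.132
```

```bash
python3 - <<'E'
from h import *
sn=snap('side')
s=manip.sense();print(s['tcp_pos'],s['force'],s['ft_torque'],s['finger_gap'])
r=(350,450,130,230); save(dict(frame=cv2.resize(sn['frame'][r[2]:r[3],r[0]:r[1]],None,fx=6,fy=6,interpolation=cv2.INTER_CUBIC)),'side7')
plan((.578,-.2655,.070),105.2)
E
```

```text
[ 0.5787699  -0.26603329  0.07166189] [-1.3513122  -0.2905509  -1.55224487] [ 0.00402242  0.03741451 -0.00552893] 0.1305153287591016
delta cm [0.06 0.07 0.17] turn 0.13 cur tooly 105.33 tilt z [-0.0057 -0.0017 -1.    ]
```

View pics/side7.png

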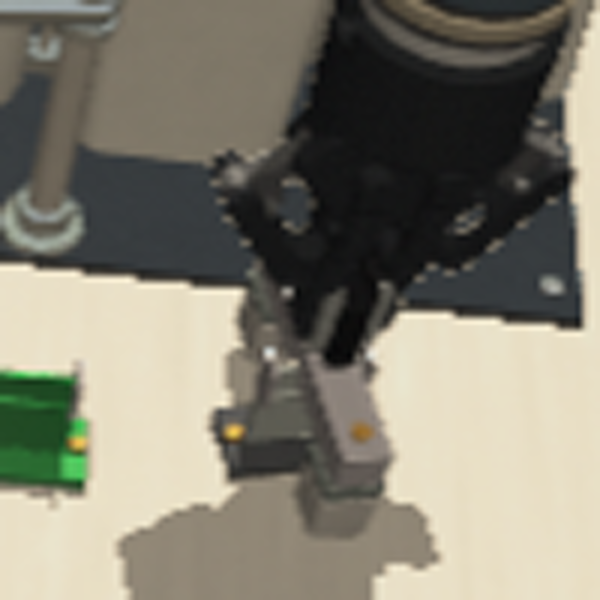

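drive_tool:
  deltas: [0, 0, 0.05, 0, 0, 0, 0.1, 0, 0, 0, 0.15, 0, 0, 0, 0.15, 0]

```text
t: 7.15
tcp_pos: [0.5787, -0.2661, 0.0704]
tool_rot: [-0.133, 0.991, -0.001, -0.003]
force: [-0.6, -0.6, -0.1]
finger_gap: 0.132
```

drive_tool:
  deltas: [0, 0, 0, 0, 0, 0, 0, 0, 0, 0, 0, 0, 0, 0, 0, 0, 0, 0, 0, 0]
  hand: 3.5

```text
t: 7.65
tcp_pos: [0.5788, -0.2662, 0.0705]
tool_rot: [-0.133, 0.991, -0.001, -0.003]
force: [-0.6, -0.4, 0.2]
finger_gap: 0.41
```

```bash
python3 - <<'E'
from h import *
sn=snap('side')
s=manip.sense();print(s['tcp_pos'],s['force'],s['ft_torque'],s['finger_gap'])
r=(350,450,130,230); save(dict(frame=cv2.resize(sn['frame'][r[2]:r[3],r[0]:r[1]],None,fx=6,fy=6,interpolation=cv2.INTER_CUBIC)),'side8')
E
```

```text
[ 0.57875026 -0.26612508  0.07043633] [0.01197919 0.04750966 0.21359443] [ 0.00099532 -0.02711565 -0.03279443] 0.4115503708594104
```

View pics/side8.png

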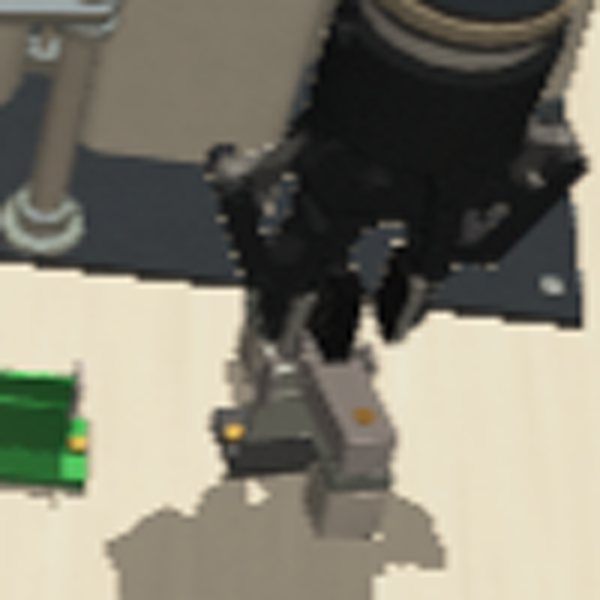

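drive_tool:
  deltas: [0, 0, 0, 0, 0, 0, 0, 0, 0, 0, 0, 0, 0, 0, 0, 0, 0, 0, 0, 0]

```text
t: 8.2
tcp_pos: [0.5787, -0.2662, 0.0704]
tool_rot: [-0.133, 0.991, -0.001, -0.003]
force: [0.8, 0.4, 0.3]
finger_gap: 0.406
```

```bash
python3 - <<'E'
from h import *
sn=snap('side')
r=(350,450,130,230); save(dict(frame=cv2.resize(sn['frame'][r[2]:r[3],r[0]:r[1]],None,fx=6,fy=6,interpolation=cv2.INTER_CUBIC)),'side9')
P=cloud(sn); Z=P[...,2]
for u in range(400,415,2):
  print(u,[ '%.3f'%Z[v,u] for v in range(188,212,2)])
for v in (193,196,199,202): print(P[v,410].round(4))
E
```

```text
400 ['0.063', '0.060', '0.060', '0.053', '0.050', '0.027', '0.019', '0.010', '0.008', '0.009', '0.003', '0.001']
402 ['0.066', '0.066', '0.066', '0.064', '0.065', '0.057', '0.053', '0.009', '0.051', '0.049', '0.042', '0.038']
404 ['0.074', '0.066', '0.065', '0.067', '0.067', '0.067', '0.061', '0.061', '0.056', '0.052', '0.052', '0.052']
406 ['0.074', '0.066', '0.068', '0.068', '0.070', '0.069', '0.072', '0.070', '0.067', '0.064', '0.061', '0.054']
408 ['0.072', '0.064', '0.067', '0.071', '0.068', '0.070', '0.069', '0.074', '0.072', '0.065', '0.058', '0.055']
410 ['0.054', '0.054', '0.068', '0.067', '0.070', '0.070', '0.074', '0.073', '0.069', '0.065', '0.060', '0.053']
412 ['0.001', '0.056', '0.004', '0.000', '0.069', '0.071', '0.072', '0.071', '0.070', '0.064', '0.058', '0.051']
414 ['0.001', '-0.001', '-0.001', '-0.001', '-0.002', '0.000', '0.072', '0.074', '0.071', '0.062', '0.057', '0.051']
[ 0.5598 -0.277   0.0676]
[ 0.5494 -0.2762  0.0697]
[ 0.537  -0.2748  0.0745]
[ 0.5299 -0.275   0.0728]
```

View pics/side9.png

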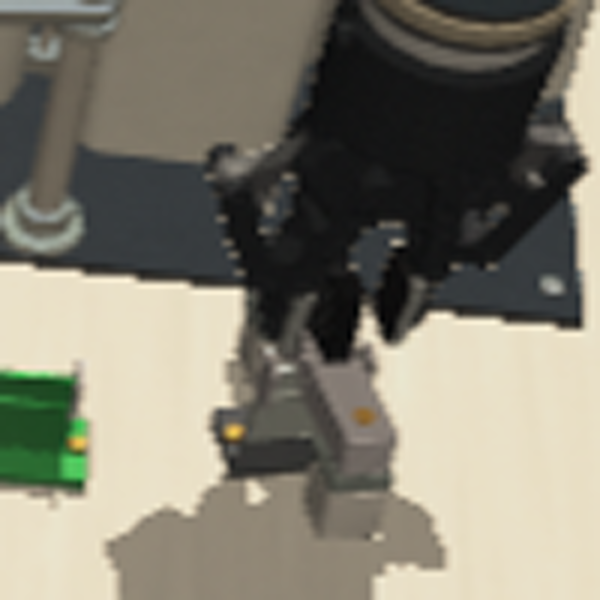

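drive_tool:
  deltas: [-0.2, 0, -0.15, 0, -0.5, 0, -0.3, 0, -0.5, 0, -0.3, 0]

```text
t: 8.55
tcp_pos: [0.5844, -0.2649, 0.0738]
tool_rot: [-0.134, 0.991, -0.001, -0.002]
force: [-0.6, 0.9, -0.1]
finger_gap: 0.411
```

drive_tool:
  deltas: [0, 0, 0, 0, 0, 0, 0, 0, 0, 0, 0, 0, 0, 0, 0, 0, 0, 0, 0, 0, 0, 0, 0, 0]
  hand: 0.6
  squeeze: 40

```text
t: 9.15
tcp_pos: [0.5845, -0.2649, 0.074]
tool_rot: [-0.134, 0.991, -0.001, -0.002]
force: [0.3, 0.9, 1.4]
finger_gap: 0.129
```

```bash
python3 - <<'E'
from h import *
sn=snap('side')
s=manip.sense();print(s['tcp_pos'],s['force'],s['ft_torque'],s['finger_gap'])
r=(350,450,130,230); save(dict(frame=cv2.resize(sn['frame'][r[2]:r[3],r[0]:r[1]],None,fx=6,fy=6,interpolation=cv2.INTER_CUBIC)),'side10')
E
```

```text
[ 0.58454362 -0.2648989   0.07396693] [1.22048344 0.30314204 1.36911649] [ 0.15916675 -0.1232844  -0.00799309] 0.12864562143297942
```

View pics/side10.png

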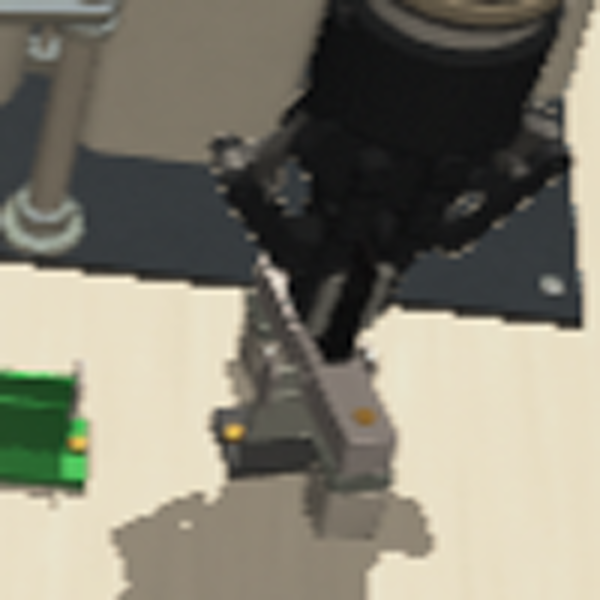

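drive_tool:
  deltas: [0, 0, -2, 0, 0, 0, -5, 0, 0, 0, -9, 0, 0, 0, -13, 0, 0, 0, -16, 0, 0, 0, -18, 0, 0, 0, -18, 0]

```text
t: 9.9
tcp_pos: [0.5865, -0.2654, 0.2569]
tool_rot: [-0.134, 0.991, -0.003, -0.0]
force: [0.8, -0.8, -2.6]
finger_gap: 0.133
```

```bash
python3 - <<'E'
from h import *
s=manip.sense();print(s['tcp_pos'],s['force'],s['ft_torque'],s['finger_gap'])
plan((.42,-.1,.255),97.9)
plan((.41,.161,.255),97.9)
E
```

```text
[ 0.58646251 -0.2654477   0.25687974] [ 0.80130347 -0.76408506 -2.60848477] [-0.05097548 -0.00626187 -0.02650882] 0.13274728694169047
delta cm [11.67 20.36  0.07] turn 7.45 cur tooly 105.35 tilt z [ 7.0e-04 -6.4e-03 -1.0e+00]
delta cm [ 5.73 45.8  -0.1 ] turn 7.45 cur tooly 105.35 tilt z [ 7.0e-04 -6.4e-03 -1.0e+00]
```

drive_tool:
  deltas: [3, 3, 0, 0, 6, 6.5, 0, 0, 8.5, 10.5, 0, 0, 10.5, 14.5, 0, 1, 11.6, 19, 0, 2, 11, 23, 0, 3, 10, 27.5, 0, 5, 8.7, 32, 0, 6, 7.7, 36.5, 0, 7.4, 6.7, 41, 0, 7.4, 5.8, 45, 0, 7.4, 5.7, 45.8, 0, 7.4]

```text
t: 11.1
tcp_pos: [0.4082, 0.1643, 0.2523]
tool_rot: [-0.072, 0.997, -0.003, -0.002]
force: [0.4, -0.4, -2.0]
finger_gap: 0.131
```

drive_tool:
  deltas: [0, 0, 0, 0, 0, 0, 0, 0, 0, 0, 0, 0]

```text
t: 11.4
tcp_pos: [0.408, 0.1631, 0.2517]
tool_rot: [-0.071, 0.997, -0.003, -0.002]
force: [0.2, -0.1, -1.9]
finger_gap: 0.131
```

```bash
python3 - <<'E'
from h import *
s=manip.sense();print(s['tcp_pos'],s['force'],s['ft_torque'],s['finger_gap'])
for n in('side','top'):
    s=snap(n); save(s,n+'11')
plan((.41,.161,.255),97.9)
E
```

```text
[0.40796556 0.16311531 0.25168716] [ 0.23355742 -0.06019214 -1.93241169] [ 0.02073659 -0.02956298  0.00581472] 0.13128772438694927
delta cm [-0.13 -0.23 -0.29] turn 0.21 cur tooly 98.11 tilt z [-0.0034 -0.0061 -1.    ]
```

View pics/side11.png

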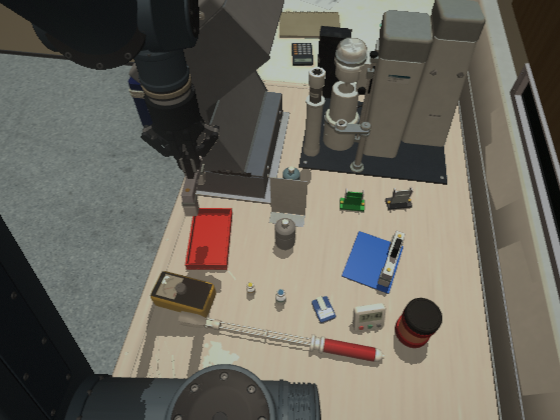

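View pics/top11.png

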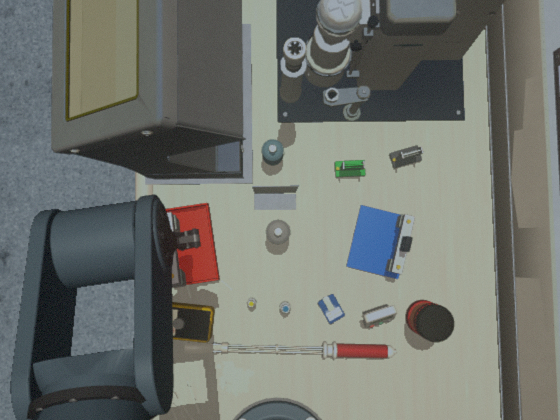

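drive_tool:
  deltas: [-1.5, -0.1, 3, 0.2, -1.5, -0.1, 7, 0.2, -1.5, -0.1, 11, 0.2, -1.5, -0.1, 13.3, 0.2, -1.5, -0.1, 13.3, 0.2, -1.5, -0.1, 13.3, 0.2]

```text
t: 12.1
tcp_pos: [0.4236, 0.1628, 0.1193]
tool_rot: [-0.068, 0.998, -0.003, -0.002]
force: [1.1, 0.5, -1.7]
finger_gap: 0.128
```

```bash
python3 - <<'E'
from h import *
s=manip.sense();print(s['tcp_pos'],s['force'],s['ft_torque'],s['finger_gap'])
s=snap('side'); r=(150,260,160,280); save(dict(frame=cv2.resize(s['frame'][r[2]:r[3],r[0]:r[1]],None,fx=5,fy=5,interpolation=cv2.INTER_CUBIC)),'side12')
P=cloud(s); Z=P[...,2]; f=s['frame'].astype(int)
hsv=cv2.cvtColor(s['frame'],cv2.COLOR_RGB2HSV)
m=reg(s,150,260,195,285)&(hsv[...,1]>150)&((hsv[...,0]<8)|(hsv[...,0]>172))&(Z>.017)&(Z<.027); show('tray rim',P[m])
m=reg(s,170,240,170,260)&(Z>.06)&(Z<.12)&(hsv[...,1]<60)&(P[...,0]<.42); p=P[m]; show('beam near',p)
ex=np.array([.9905,.1375]); x=(p[:,:2]-[.4081,.1608])@ex; y=(p[:,:2]-[.4081,.1608])@[-.1375,.9905]
for a in np.arange(-.08,0.02,.01):
    k=(x>a)&(x<a+.01)
    if k.sum()>3: print(a.round(2),k.sum(),np.percentile(p[k,2],[50,90]).round(4),np.percentile(y[k],[5,95]).round(4))
E
```

```text
[0.4236113  0.16281865 0.11927972] [ 1.12584535  0.4677038  -1.65625924] [-0.02022933 -0.02815958  0.0215649 ] 0.12802390173870312
tray rim 315 [0.408  0.1638] mean [0.398  0.1545 0.0214] size 0.1536 0.0883 yaw 8.0
beam near 337 [0.3865 0.1567] mean [0.3755 0.1545 0.1025] size 0.0632 0.0218 yaw 5.9
-0.06 40 [0.077  0.0851] [-0.0089  0.0083]
-0.05 134 [0.1005 0.1171] [-0.0103  0.0085]
-0.04 44 [0.1165 0.1188] [-0.0103  0.0073]
-0.03 30 [0.1154 0.1164] [-0.0085  0.0066]
-0.02 36 [0.1139 0.1155] [-0.0086  0.0078]
-0.01 35 [0.1122 0.1138] [-0.0084  0.0066]
-0.0 18 [0.1096 0.1138] [-0.0085  0.0065]
```

View pics/side12.png

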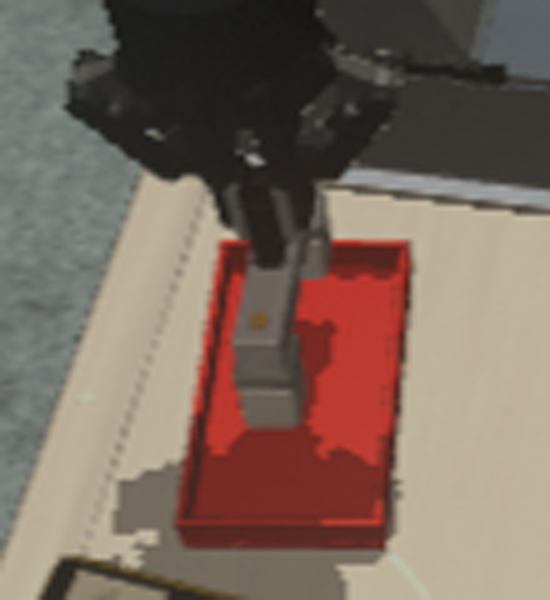

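drive_tool:
  deltas: [0, 0.3, 1.5, 0, 0, 0.3, 2.8, 0, 0, 0.3, 3.5, 0, 0, 0.3, 3.8, 0, 0, 0.3, 3.9, 0, 0, 0.3, 4, 0, 0, 0.3, 4, 0]

```text
t: 12.85
tcp_pos: [0.4241, 0.1659, 0.0804]
tool_rot: [-0.068, 0.998, -0.003, -0.0]
force: [-0.0, 0.6, -2.9]
finger_gap: 0.13
```

drive_tool:
  deltas: [0, 0, 0.1, 0, 0, 0, 0.2, 0, 0, 0, 0.3, 0, 0, 0, 0.4, 0, 0, 0, 0.4, 0]
  squeeze: 20

```text
t: 13.35
tcp_pos: [0.4239, 0.1658, 0.0773]
tool_rot: [-0.068, 0.998, -0.003, -0.0]
force: [-2.9, -0.9, 8.7]
finger_gap: 0.131
```

```bash
python3 - <<'E'
from h import *
s=manip.sense();print(s['tcp_pos'],s['force'],s['ft_torque'],s['finger_gap'])
s=snap('side'); r=(150,260,160,280); save(dict(frame=cv2.resize(s['frame'][r[2]:r[3],r[0]:r[1]],None,fx=5,fy=5,interpolation=cv2.INTER_CUBIC)),'side13')
E
```

```text
[0.42394364 0.16583925 0.07725715] [-2.93095335 -0.88268456  8.67861518] [-0.02959516  0.17597486 -0.00400247] 0.13122222337461312
```

View pics/side13.png

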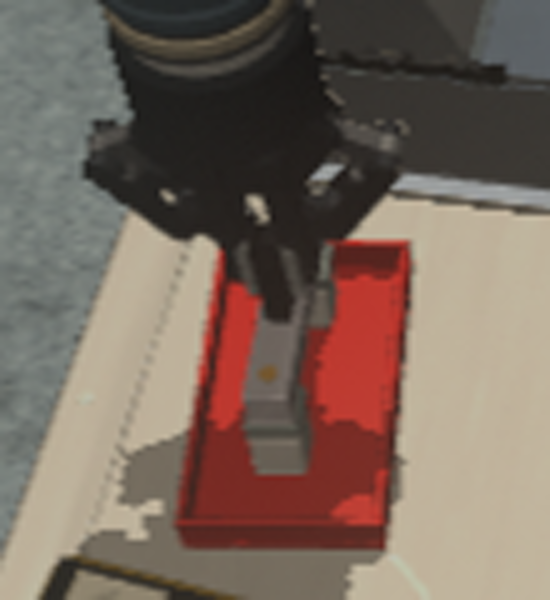

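drive_tool:
  deltas: [0, 0, 0.2, 0, 0, 0, 0.4, 0, 0, 0, 0.6, 0, 0, 0, 0.6, 0]

```text
t: 13.8
tcp_pos: [0.419, 0.1652, 0.073]
tool_rot: [-0.069, 0.998, -0.003, -0.004]
force: [-11.0, -3.3, 26.9]
finger_gap: 0.132
```

drive_tool:
  deltas: [0, 0, -0.2, 0, 0, 0, -0.2, 0, 0, 0, -0.2, 0, 0, 0, -0.2, 0, 0, 0, -0.2, 0]
  hand: 3.5

```text
t: 14.3
tcp_pos: [0.4193, 0.1652, 0.0747]
tool_rot: [-0.069, 0.998, -0.003, -0.004]
force: [0.4, -0.8, 0.1]
finger_gap: 0.407
```

```bash
python3 - <<'E'
from h import *
s=manip.sense();print(s['tcp_pos'],s['force'],s['ft_torque'],s['finger_gap'])
s=snap('side'); r=(150,260,160,280); save(dict(frame=cv2.resize(s['frame'][r[2]:r[3],r[0]:r[1]],None,fx=5,fy=5,interpolation=cv2.INTER_CUBIC)),'side14')
E
```

```text
[0.41926177 0.1651817  0.07472952] [ 0.39510421 -0.78119934  0.08011191] [ 0.06413273 -0.00371047 -0.03565506] 0.40701015564786275
```

View pics/side14.png

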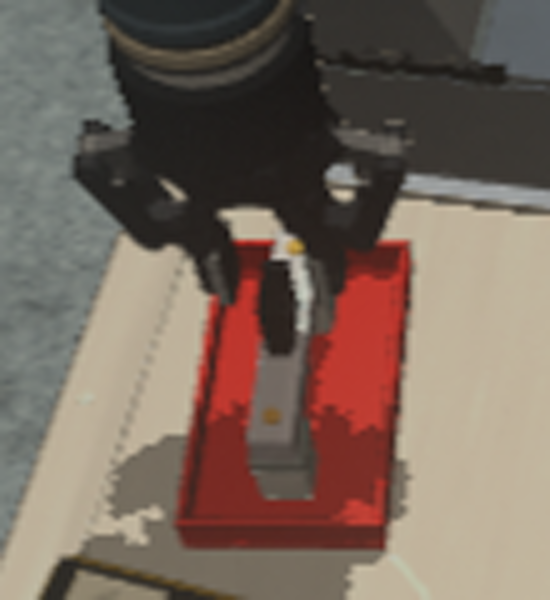

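drive_tool:
  deltas: [0, 0, -3, 0, 0, 0, -7, 0, 0, 0, -11, 0, 0, 0, -14, 0, 0, 0, -14, 0]

```text
t: 14.85
tcp_pos: [0.4232, 0.1667, 0.2184]
tool_rot: [-0.069, 0.998, -0.003, 0.0]
force: [1.3, -0.3, -0.6]
finger_gap: 0.412
```

```bash
python3 - <<'E'
from h import *
s=manip.sense();print(s['tcp_pos'],s['force'],s['finger_gap'])
plan((.4025,-.2425,.19),75.4)
s=snap('top'); P=cloud(s); Z=P[...,2]; save(s,'top15')
show('finR',rayp(s,reg(s,390,420,220,265)&(Z>.088)&(Z<.11),.094))
s=snap('side'); P=cloud(s); Z=P[...,2]; save(s,'side15')
show('finT',P[reg(s,190,230,190,250)&(Z>.085)&(Z<.1)]); show('beamT',P[reg(s,185,235,190,262)&(Z>.05)&(Z<.064)])
E
```

```text
[0.42322307 0.16672929 0.21839311] [ 1.31076508 -0.32421098 -0.55398812] 0.4118016767874062
delta cm [  7.68 -40.23   3.08] turn 22.5 cur tooly 97.9 tilt z [ 0.0011 -0.006  -1.    ]
finR 111 [ 0.4028 -0.2441] mean [ 0.4029 -0.2441  0.094 ] size 0.0278 0.0132 yaw 164.2
finT 76 [0.4074 0.1646] mean [0.4071 0.164  0.093 ] size 0.0289 0.0115 yaw 9.5
beamT 331 [0.4084 0.1652] mean [0.4    0.162  0.0581] size 0.113 0.0204 yaw 7.8
```

View pics/side15.png

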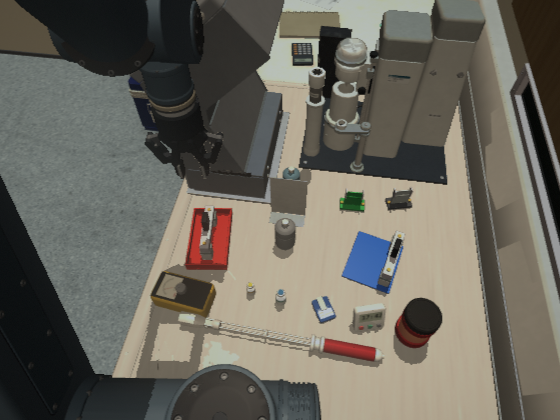

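drive_tool:
  deltas: [1, -4, 0, 2, 2, -8.5, 0, 5, 3, -13, 0, 7, 4, -17.5, 0, 10, 4.8, -22, 0, 12, 5.6, -26.5, 0, 15, 6.4, -31, 0, 18, 7, -35.5, 0.5, 21, 7.7, -39, 2, 22.5, 7.7, -40.2, 3, 22.5, 7.7, -40.2, 3, 22.5, 7.7, -40.2, 3, 22.5]

```text
t: 16.15
tcp_pos: [0.3981, -0.2408, 0.1868]
tool_rot: [0.127, 0.992, -0.002, -0.005]
force: [-0.1, -0.8, -1.3]
finger_gap: 0.41
```

```bash
python3 - <<'E'
from h import *
s=manip.sense();print(s['tcp_pos'],s['force'],s['finger_gap'])
plan((.4025,-.2425,.1),75.4)
E
```

```text
[ 0.39813206 -0.24083244  0.18683272] [-0.14648917 -0.81714285 -1.31405241] 0.41022064620263426
delta cm [-0.54 -0.    8.68] turn 0.01 cur tooly 75.41 tilt z [-0.0102 -0.0035 -0.9999]
```

drive_tool:
  deltas: [-0.5, 0, 3, 0, -0.5, 0, 6, 0, -0.5, 0, 8, 0, -0.5, 0, 8.3, 0, -0.5, 0, 8.3, 0]

```text
t: 16.65
tcp_pos: [0.4021, -0.2407, 0.1039]
tool_rot: [0.126, 0.992, -0.002, -0.005]
force: [0.4, 0.8, 0.1]
finger_gap: 0.408
```

```bash
python3 - <<'E'
from h import *
s=manip.sense();print(s['tcp_pos'],s['force'],s['finger_gap'])
plan((.4028,-.2425,.066),75.4)
s=snap('side'); r=(330,440,160,280); save(dict(frame=cv2.resize(s['frame'][r[2]:r[3],r[0]:r[1]],None,fx=5,fy=5,interpolation=cv2.INTER_CUBIC)),'side16')
E
```

```text
[ 0.40209726 -0.24073934  0.10389182] [0.37127694 0.7622848  0.06961661] 0.40757737074949385
delta cm [-0.15 -0.13  3.79] turn 0.13 cur tooly 75.53 tilt z [-0.0112 -0.0023 -0.9999]
```

View pics/side16.png

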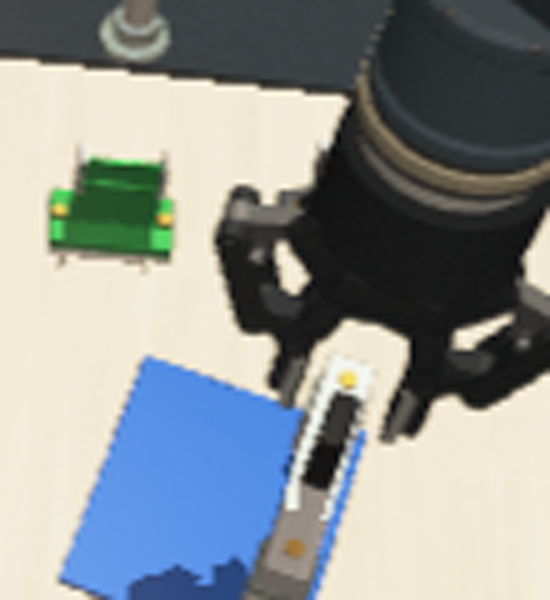

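drive_tool:
  deltas: [-0.1, -0.1, 1.5, 0, -0.1, -0.1, 3, 0, -0.1, -0.1, 3.8, 0, -0.1, -0.1, 3.8, 0, -0.1, -0.1, 3.8, 0]

```text
t: 17.2
tcp_pos: [0.4033, -0.243, 0.0672]
tool_rot: [0.126, 0.992, -0.003, -0.004]
force: [-0.2, -0.0, 0.8]
finger_gap: 0.408
```

drive_tool:
  deltas: [0, 0, 0, 0, 0, 0, 0, 0, 0, 0, 0, 0, 0, 0, 0, 0, 0, 0, 0, 0, 0, 0, 0, 0]
  hand: 0.6
  squeeze: 50

```text
t: 17.8
tcp_pos: [0.4038, -0.2434, 0.0681]
tool_rot: [0.126, 0.992, -0.003, -0.003]
force: [0.9, 0.7, 5.6]
finger_gap: 0.129
```

drive_tool:
  deltas: [0, 0, -1.5, 0, 0, 0, -4, 0, 0, 0, -6.5, 0, 0, 0, -8.5, 0, 0, 0, -8.5, 0, 0, 0, -8.5, 0]

```text
t: 18.4
tcp_pos: [0.4042, -0.2427, 0.1529]
tool_rot: [0.126, 0.992, -0.003, -0.003]
force: [0.0, 1.5, -2.5]
finger_gap: 0.129
```

```bash
python3 - <<'E'
from h import *
sn=snap('side')
s=manip.sense();print(s['tcp_pos'],s['force'],s['ft_torque'],s['finger_gap'])
r=(320,440,120,270); save(dict(frame=cv2.resize(sn['frame'][r[2]:r[3],r[0]:r[1]],None,fx=4,fy=4)),'side17')
plan((.5775,-.2656,.157),105.2)
E
```

```text
[ 0.40376849 -0.24236625  0.15231184] [ 0.00462997  0.28144119 -2.35801822] [ 0.01298669  0.00097739 -0.00438926] 0.1318735754026797
delta cm [-17.4    2.1   -0.61] turn -29.7 cur tooly 75.5 tilt z [-0.0088 -0.0044 -1.    ]
```

View pics/side17.png

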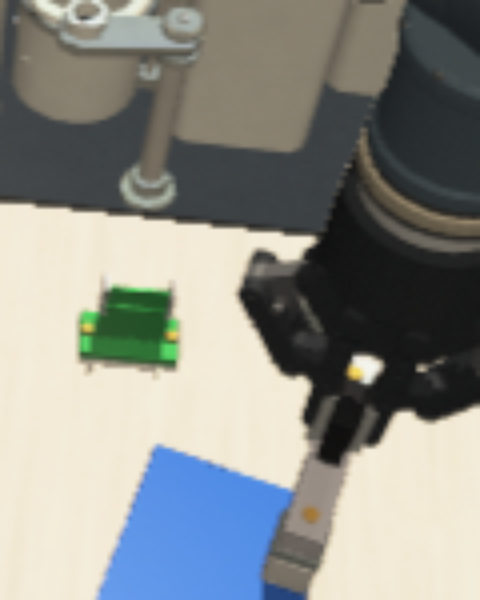

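drive_tool:
  deltas: [-2, 0.2, -0.5, -4, -5, 0.6, -0.6, -9, -8, 1, -0.6, -15, -11, 1.3, -0.6, -20, -14, 1.7, -0.6, -25, -16, 1.9, -0.6, -28, -17.4, 2.1, -0.6, -29.7, -17.4, 2.1, -0.6, -29.7, -17.4, 2.1, -0.6, -29.7, -17.4, 2.1, -0.6, -29.7]

```text
t: 19.45
tcp_pos: [0.5759, -0.2649, 0.1557]
tool_rot: [-0.132, 0.991, -0.0, -0.006]
force: [0.2, 0.1, -2.0]
finger_gap: 0.134
```

```bash
python3 - <<'E'
from h import *
s=manip.sense();print(s['tcp_pos'],s['force'],s['ft_torque'],s['finger_gap'])
plan((.578,-.2655,.0935),105.2)
E
```

```text
[ 0.57585971 -0.26489774  0.15567834] [ 0.17925181  0.08193561 -1.97291189] [ 0.01815557  0.04464381 -0.05437016] 0.1339174903252455
delta cm [-0.27 -0.12  6.21] turn -0.04 cur tooly 105.16 tilt z [-0.0119 -0.0026 -0.9999]
```

drive_tool:
  deltas: [-0.2, -0.1, 2, 0, -0.2, -0.1, 4.5, 0, -0.2, -0.1, 5.7, 0, -0.2, -0.1, 6.2, 0, -0.2, -0.1, 6.2, 0, -0.2, -0.1, 6.2, 0]

```text
t: 20.05
tcp_pos: [0.5778, -0.266, 0.0945]
tool_rot: [-0.132, 0.991, -0.001, -0.005]
force: [0.1, 0.6, -2.5]
finger_gap: 0.13
```

```bash
python3 - <<'E'
from h import *
sn=snap('side')
s=manip.sense();print(s['tcp_pos'],s['force'],s['ft_torque'],s['finger_gap'])
r=(350,450,130,230); save(dict(frame=cv2.resize(sn['frame'][r[2]:r[3],r[0]:r[1]],None,fx=6,fy=6,interpolation=cv2.INTER_CUBIC)),'side18')
plan((.578,-.2655,.0755),105.2)
s=sn; P=cloud(s); Z=P[...,2]
p=P[reg(s,395,420,180,205)&(Z>.072)&(Z<.086)]
e=np.array([-.262,.965]); ex=np.array([.965,.262]); c=np.array([.5769,-.2658])
t=(p[:,:2]-c)@e; x=(p[:,:2]-c)@ex; print(len(p),'along blade',np.percentile(t,[3,97]),'x',np.percentile(x,[3,97]))
E
```

```text
[ 0.57800711 -0.26602782  0.09477286] [ 0.23233088 -0.47100693 -2.66847807] [-0.02923513 -0.00419974  0.04099168] 0.1331140979457857
delta cm [-0.03  0.05  1.93] turn -0.05 cur tooly 105.15 tilt z [-0.01   -0.0038 -0.9999]
214 along blade [-0.00709932  0.01264815] x [-0.05508917  0.00746535]
```

View pics/side18.png

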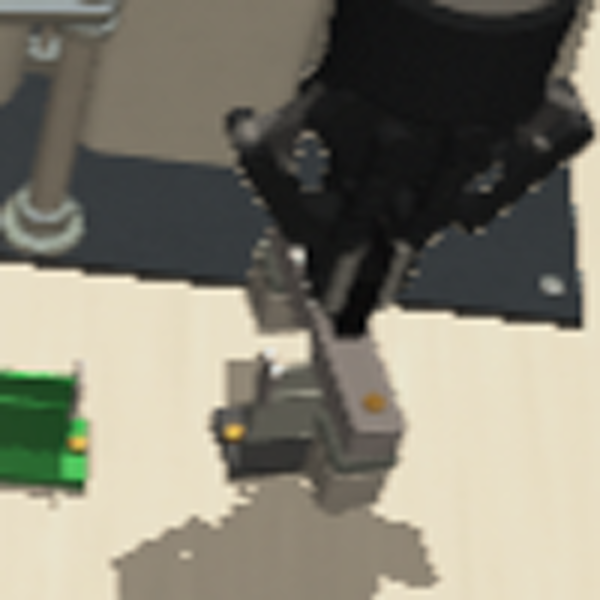

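Same alignment as the first time; lower to contact.

drive_tool:
  deltas: [0, 0, 0.7, 0, 0, 0, 1.2, 0, 0, 0, 1.6, 0, 0, 0, 1.8, 0, 0, 0, 1.9, 0, 0, 0, 1.95, 0, 0, 0, 1.95, 0]

```text
t: 20.8
tcp_pos: [0.5778, -0.2662, 0.0753]
tool_rot: [-0.132, 0.991, -0.001, -0.005]
force: [-0.3, 0.3, -2.2]
finger_gap: 0.124
```

drive_tool:
  deltas: [0, 0, 0.05, 0, 0, 0, 0.1, 0, 0, 0, 0.1, 0, 0, 0, 0.1, 0]

```text
t: 21.2
tcp_pos: [0.5779, -0.2662, 0.0743]
tool_rot: [-0.132, 0.991, -0.001, -0.005]
force: [0.5, -0.0, -1.9]
finger_gap: 0.129
```

drive_tool:
  deltas: [0, 0, 0.05, 0, 0, 0, 0.1, 0, 0, 0, 0.1, 0, 0, 0, 0.1, 0]

```text
t: 21.6
tcp_pos: [0.5781, -0.2662, 0.0737]
tool_rot: [-0.132, 0.991, -0.001, -0.005]
force: [-0.4, 0.8, 1.0]
finger_gap: 0.131
```

drive_tool:
  deltas: [0, 0, 0, 0, 0, 0, 0, 0, 0, 0, 0, 0, 0, 0, 0, 0, 0, 0, 0, 0, 0, 0, 0, 0, 0, 0, 0, 0, 0, 0, 0, 0]
  hand: 3.5

```text
t: 22.4
tcp_pos: [0.578, -0.2662, 0.0736]
tool_rot: [-0.132, 0.991, -0.001, -0.005]
force: [-0.6, -0.4, 0.0]
finger_gap: 0.405
```

```bash
python3 - <<'E'
from h import *
sn=snap('side')
s=manip.sense();print(s['tcp_pos'],s['force'],s['ft_torque'],s['finger_gap'])
r=(350,450,130,230); save(dict(frame=cv2.resize(sn['frame'][r[2]:r[3],r[0]:r[1]],None,fx=6,fy=6,interpolation=cv2.INTER_CUBIC)),'side19')
P=cloud(sn)
for v in range(190,206,2): print(v,P[v,410].round(4),P[v,407].round(4))
E
```

```text
[ 0.57807657 -0.26620555  0.07365207] [ 0.17261821 -0.02931177 -0.1019117 ] [ 0.03263732 -0.00579595  0.01074772] 0.4090081223595281
190 [ 0.5813 -0.2812  0.0521] [ 0.5651 -0.2696  0.0705]
192 [ 0.5795 -0.2824  0.0469] [ 0.5647 -0.2712  0.0639]
194 [ 0.5594 -0.2777  0.0644] [ 0.5588 -0.271   0.064 ]
196 [-0.0633 -0.0768  0.8366] [ 0.5528 -0.2709  0.0641]
198 [ 0.5478 -0.2774  0.0645] [ 0.5472 -0.2708  0.0639]
200 [ 0.542  -0.2773  0.0646] [ 0.542  -0.2709  0.0632]
202 [ 0.5385 -0.2779  0.0617] [ 0.5363 -0.2708  0.0632]
204 [ 0.5313 -0.2773  0.0636] [ 0.5301 -0.2705  0.0639]
```

View pics/side19.png

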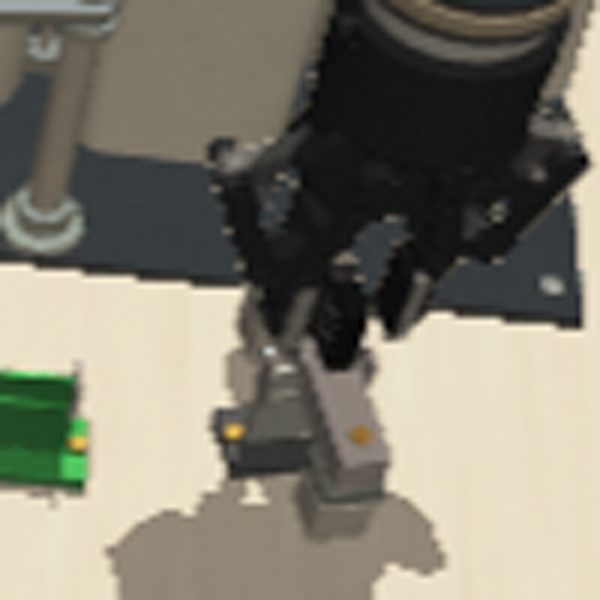

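drive_tool:
  deltas: [0, 0, -1, 0, 0, 0, -2.5, 0, 0, 0, -4.5, 0, 0, 0, -7, 0, 0, 0, -10, 0, 0, 0, -14, 0, 0, 0, -16, 0]

```text
t: 23.15
tcp_pos: [0.5812, -0.2665, 0.2392]
tool_rot: [-0.132, 0.991, -0.004, -0.002]
force: [0.6, -0.4, -0.1]
finger_gap: 0.408
```

drive_tool:
  deltas: [4, 2, 0, 0, 8, 4, 0, 0, 11, 6, 0, 0, 13, 10, 0, 0, 13, 13, 0, 0, 13, 13, 0, 0, 13, 13, 0, 0, 13, 13, 0, 0, 13, 13, 0, 0]

```text
t: 24.05
tcp_pos: [0.4227, -0.1762, 0.2393]
tool_rot: [-0.132, 0.991, -0.005, -0.001]
force: [0.5, -0.6, 0.6]
finger_gap: 0.41
```

```bash
python3 - <<'E'
from h import *
out=np.zeros((600,800,3),np.uint8)
for k in range(2):
    sn=snap('side'); P=cloud(sn); Z=P[...,2]
    p=P[reg(sn,392,422,175,210)&(Z>.059)&(Z<.07)]; show('beamS',p)
    A=np.c_[p[:,0]-p[:,0].mean(),np.ones(len(p))]; print('slope',np.linalg.lstsq(A,p[:,2],rcond=None)[0])
    q=P[reg(sn,392,422,165,210)&(Z>.092)&(Z<.11)]; show('finS',q); print(q[:,2].mean() if len(q) else 0)
f=cv2.resize(sn['frame'][165:215,370:430],None,fx=10,fy=10,interpolation=cv2.INTER_CUBIC); save(dict(frame=f),'side20')
s=snap('top'); save(s,'top20'); P=cloud(s);Z=P[...,2]
show('finS top',P[reg(s,380,440,120,190)&(Z>.085)&(Z<.11)]); show('beamT top',P[reg(s,160,225,195,300)&(Z>.05)&(Z<.064)])
print(manip.sense()['tcp_pos'],manip.sense()['t'])
E
```

```text
beamS 212 [ 0.5657 -0.2619] mean [ 0.5535 -0.2683  0.0634] size 0.0937 0.0314 yaw 20.0
slope [0.01423771 0.06344778]
finS 64 [ 0.5764 -0.2636] mean [ 0.5749 -0.263   0.0981] size 0.0265 0.0125 yaw 16.3
0.09807703351611434
beamS 213 [ 0.5671 -0.2666] mean [ 0.5536 -0.2682  0.0635] size 0.0942 0.0224 yaw 17.3
slope [0.00825242 0.06354341]
finS 64 [ 0.5761 -0.2636] mean [ 0.5741 -0.2633  0.098 ] size 0.027 0.0132 yaw 21.8
0.09804680683451175
finS top 129 [ 0.5766 -0.2676] mean [ 0.576  -0.2665  0.0973] size 0.0282 0.0132 yaw 11.3
beamT top 545 [0.4091 0.1615] mean [0.409  0.1602 0.0573] size 0.1119 0.0211 yaw 7.9
[ 0.42210517 -0.17569545  0.23874757] 24.2
```

View pics/side20.png

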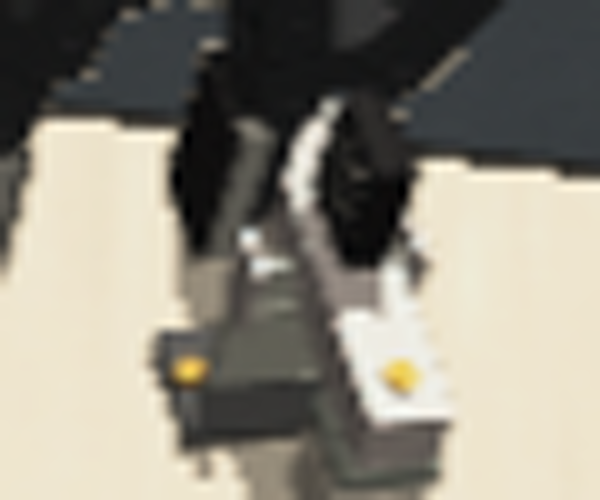

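View pics/top20.png

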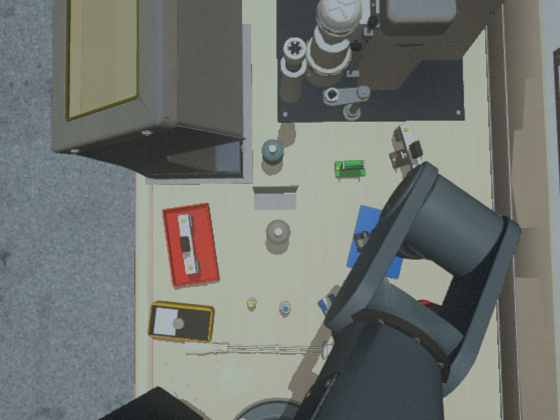

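```bash
python3 - <<'E'
from station import manip
print(manip.sign_off(), manip.sense()['t'])
E
```

```text
the job is handed in; nothing more can be done
the job is handed in; nothing more can be done
```

The job is handed in at about 24 s of the 67 s allowed; no verdict is reported. The even arm hangs level on the knife edge, and the lopsided one stands in the red tray.

**What I did**
- I hung the mat's left arm (about y = -0.18) on the steel stand first. It tipped to about 0.2 rad, far bucket down, so it was the lopsided one. I regripped it there and stood it in the red tray.
- I then hung the right arm. It stayed level after release, and I drew the gripper back clear of it.

**Last checks**
- **Hanging arm:** its slope was about 0.01 rad, with the same readings in two successive pictures. Seen by the top camera, the middle of its fin was within 1 mm of the middle of the edge.
- **Tray arm:** it lay level along the tray. The top camera put its beam within about 1.5 mm of the tray's middle. The beam top read 57 to 58 mm, which fits buckets on the 4 mm floor.
- **Forces:** lowering either arm onto the stand showed no more than about 2 N at the wrist. The highest I saw was about 30 N, when I pressed the lopsided arm down in the tray to level it before letting go.
- **Pots:** both appear in their starting places in the last top picture; I did not measure them.

**Disagreement:** the two cameras differed by about 3 to 4 mm in y. I aimed at the middle of the two and compared arm and edge within the same camera.

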